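# Slide the well plate under the drip columns

### The job

With the fingertips, push the white well plate along the bench, between the blue guides and under the row of hanging drip columns, until it is fully home against the blue end stop, then take the hand away. Keep the plate flat on the bench all the way: it must not be lifted or tipped. Leave the columns hanging as they are, and do not disturb the tube rack, beaker, wash bottle and glass dish.

Things in the scene. Friction and masses are not known exactly. Their poses are not given: they have to be found in the camera images.
- plate: The loose part to slide: empty white 24-well plate (4 x 6 open wells), 60 to 130 g, flat on the bench outside the station's mouth, off line and skewed. 85.5 mm wide along its x, 127.8 mm long along its y, 20 mm high; its lowest 8 mm is a plain flange of that full size, above it the walls step in by 2.5 mm. Origin: centre of its underside; z up.
- rack: Drip-column station screwed to the bench: a low bridge over a channel for the plate. Origin on the bench, on the channel's centre line, below the row of columns; +y is the way the plate goes in, x is across. Two blue guides 10 mm high, inner faces at x = +-45 mm (2.25 mm spare each side of the plate), run from y = -50 mm to the stop. Outer feet reach x = +-79 mm.
- rack_mouth (a point): Station's mouth: point on the bench on the channel's centre line at y = -85 mm of the station, between the outer ends of two flared blue lead-ins, 10 mm high, that narrow from about 120 mm here to the 90 mm channel at y = -50 mm. Axes as the station's.
- rack_stop (a point): Middle of the face of the blue end stop, at bench level, y = +54.3 mm of the station; the stop is 14 mm high and crosses the whole channel. With the plate home the plate's front edge touches it, its centre is 63.9 mm before it and its rear edge 127.8 mm before it (48 mm short of the bridge).
- rack_deck (a point): Centre of the top of the bridge's white deck, 68 mm above the bench, over the station's origin. Deck 126 x 50 mm (across x along), underside 60 mm up, on blue uprights outside the guides. The columns hang through it to 26 mm above the bench: 6 mm is left above the plate, too low for a hand to follow it in.
- column1: Loose white drip column with an orange collar, 17 mm across, 67 mm long, 15 g, hanging upright by its collar in a hole of the deck at x = -28.9 mm, y = 0 of the station, from 26 to 93 mm above the bench. Origin: its lower tip. To be left undisturbed.
- column2: Loose white drip column with an orange collar, 17 mm across, 67 mm long, 15 g, hanging upright by its collar in a hole of the deck at x = -9.7 mm, y = 0 of the station, from 26 to 93 mm above the bench. Origin: its lower tip. To be left undisturbed.
- column3: Loose white drip column with an orange collar, 17 mm across, 67 mm long, 15 g, hanging upright by its collar in a hole of the deck at x = 9.7 mm, y = 0 of the station, from 26 to 93 mm above the bench. Origin: its lower tip. To be left undisturbed.
- column4: Loose white drip column with an orange collar, 17 mm across, 67 mm long, 15 g, hanging upright by its collar in a hole of the deck at x = 28.9 mm, y = 0 of the station, from 26 to 93 mm above the bench. Origin: its lower tip. To be left undisturbed.
- tube_rack: Bystander: loose green rack with red-capped tubes, 72 x 120 mm, 34 mm high, tubes up to 104 mm. Origin: centre of its underside.
- beaker: Bystander: small empty glass beaker, 46 mm across, 58 mm high, loose. Origin: centre of its underside.
- wash_bottle: Bystander: white wash bottle with blue top and spout, 68 mm across, 176 mm high, loose. Origin: centre of its underside.
- petri_dish: Bystander: glass dish with lid, 90 mm across, 16 mm high, loose. Origin: centre of its underside.

How it is judged:
By the outcome, as a careful person would: the job done as asked, in the order asked, and still so for the second after the job is handed in, with the robot touching nothing.
It also fails if it takes over 67 s, if anything falls off the work surface, if the arm or the gripper's body presses on something with over 40 N, if the wrist force passes 120 N, or if a joint passes its speed limit or range.

### The arm

A 6-joint arm with a two-finger parallel gripper is mounted at the origin on the work surface. World frame = base frame: x ahead of the robot, y to its left, z up, the work surface at z = 0. Lengths are in m, angles in rad, forces in N, time in s.
With the tool pointing down it reaches from about 0.4 to 0.825 m from the base axis. Payload 7 kg.
Tool frame: the origin (TCP) lies between the finger pads; the fingertips stand 8 mm ahead of it and the grasp point (between the pads) lies 11 mm behind it; z points along the fingers, y is the direction in which the jaws open and shut (so a half turn about z gives the same grasp; the last joint's range is limited). The gripper opens to 88 mm and grips with 3 to 60 N. Pads are 19 mm wide; open, the fingers measure 130 mm over their backs; the gripper's body (78 mm by 193 mm) begins 47 mm behind the grasp point.
Start: joints at [1.438, 0.359, 0.012, 0, -1.224, -0.288], TCP at [0.276, 0.616, 0.201] pointing down, gripper open.
Joint ranges: [-3.07, 3.07], [-1.43, 2.12], [-1.02, 1.25], [-3.03, 1.67], [-3.05, -0], [-3.03, 3.03]. Speed limits (rad/s): [2.39, 2.39, 3.01, 3.14, 3.14, 3.14].

### API

Orientations are given as a unit quaternion [x, y, z, w].
In Python, from plant import bot, vision gives the robot as it stands.
- The arm moves only by the tool move_arm, never from a script. Its argument "increments" is a list of rows, each a list of 3 entries, a list of its own where there are three numbers: the turn, a rotation vector about the tool's x, y, z in rad, then the shift along the tool's x, y, z in mm, then the closure, from 0 (fully open) to 1 (shut). A call has 1 to 8 rows; each row shifts and turns the pose as measured when the row begins, along the tool's axes as they then stand; what a row does not reach is not made up. A row lasts 1/10 s, in which the tool goes at most 50 mm and 8.59 degrees, less where a joint would pass 70% of its speed; a pose out of reach is approached as far as the arm can. A call with a gripper value outside its range is refused whole. The fingers move at their own pace and stop on an object; "newtons" is the grip in N (left out, the last holds). Time passes only in rows, so rows that do not move let the fingers close. It gives the time, the measured TCP pose, the force and the opening at its end, in the units of the state.
- bot.read_state(): the state, without advancing time (a new reading comes with each control period).
- vision.grab_frame(name): name is "side" or "top" or "wrist"; returns the picture (480x640x3 uint8, blue, green, red); there is no depth.
- vision.camera_info(name): a dict with "vertical_fov" (degrees; the focal length in pixels is half the picture's height over the tangent of half this angle, whatever the lens; pixels are square), "cx", "cy" (the principal point, pixels), "world_to_cam" (4x4, takes a point from world to camera coordinates). Camera axes: x right, y down, z forward; pixel columns grow to the right and rows downward; lengths in m; the calibration is good to about 2 mm. A picture is of the moment at which its call begins: read the wrist's pose just before it. camera_info takes no time and is no camera call; for the wrist camera it gives the pose at the moment of the call.
- bot.finish_job(): hands the job in, once; it reports no verdict.
The state is a dict: "clock": time; "joint_positions": joint angles; "qd": joint speeds; "joint_efforts": joint torques, N m; "position": TCP position; "eef_rot": TCP orientation; "ft_force": force on the tool from outside, world axes, zero at the start; "wrist_torque": the same for the moment, N m; "gripper_width": opening from 0.0 (shut) to 1.0 (fully open).
Only numpy, scipy, OpenCV 4.12 (cv2) and the standard library are available. Lean on these libraries where they do the work, as an engineer would, in place of code of your own. Each camera call takes 0.05 s, during which the arm holds its last target. There are 200 camera calls.

## Working session

There is one attempt and no reset: what is moved stays moved. The work goes in short steps, Python scripts to look and compute and a tool call to move; the robot and the scene stay as the last step left them, time stands still between calls to the robot, and variables do not carry over. Pictures are saved under pics/ and viewed, about 8 in all and at most 12, crops included, and the job is handed in when it is done.

Besides the shell and the picture viewer there is one more tool, called after "Call:" by a JSON object that holds its "api" and its "payload". move_arm: Moves the arm, as the interface text tells. Its arguments: {"type":"object","properties":{"increments":{"type":"array","items":{"type":"array"}},"newtons":{"type":"number"}},"required":["increments"]}

```bash
mkdir -p pics; ls; cat > h.py <<'E'
import numpy as np, cv2
from plant import bot, vision
def cam(n):
    c=vision.camera_info(n); f=240/np.tan(np.radians(c["vertical_fov"])/2)
    return f,c["cx"],c["cy"],np.array(c["world_to_cam"]),c
def pix2w(n,uv,z,c=None):
    f,cx,cy,T,_=c or cam(n); R=T[:3,:3]; o=-R.T@T[:3,3]
    out=[]
    for u,v in np.atleast_2d(uv):
        d=R.T@np.array([(u-cx)/f,(v-cy)/f,1]); out.append(o+d*(z-o[2])/d[2])
    return np.array(out)
def w2pix(n,P,c=None):
    f,cx,cy,T,_=c or cam(n); P=np.atleast_2d(P); q=P@T[:3,:3].T+T[:3,3]
    return np.c_[q[:,0]/q[:,2]*f+cx,q[:,1]/q[:,2]*f+cy]
E
python3 - <<'E'
from h import *
for n in("top","side"):
    cv2.imwrite(f"pics/{n}0.png",vision.grab_frame(n)); c=cam(n); print(n,c)
s=bot.read_state(); print(s)
E
```

```text
pics
top (np.float64(584.9854592529609), 323.4543099907984, 242.45517744853854, array([[ 0.07111103, -0.99746391,  0.00299629, -0.06984305],
       [-0.97177298, -0.06995628, -0.22530732,  0.55209325],
       [ 0.22494552,  0.01311012, -0.97428314,  1.36162506],
       [ 0.        ,  0.        ,  0.        ,  1.        ]]), {'vertical_fov': 44.61341031679962, 'cx': 323.4543099907984, 'cy': 242.45517744853854, 'world_to_cam': array([[ 0.07111103, -0.99746391,  0.00299629, -0.06984305],
       [-0.97177298, -0.06995628, -0.22530732,  0.55209325],
       [ 0.22494552,  0.01311012, -0.97428314,  1.36162506],
       [ 0.        ,  0.        ,  0.        ,  1.        ]])})
side (np.float64(473.5921093745015), 313.8830074453071, 236.87561232238338, array([[-0.86006389, -0.51008183, -0.01032633,  0.47793471],
       [-0.377839  ,  0.65042501, -0.65892716,  0.28276832],
       [ 0.34282327, -0.56281777, -0.75213587,  0.73597882],
       [ 0.        ,  0.        ,  0.        ,  1.        ]]), {'vertical_fov': 53.74861044627666, 'cx': 313.8830074453071, 'cy': 236.87561232238338, 'world_to_cam':
[... 264 characters left out ...]
joint_positions': array([ 1.43810833e+00,  3.59295840e-01,  1.11527535e-02, -2.99667009e-04,
       -1.22406666e+00, -2.88107230e-01]), 'qd': array([ 2.44747445e-04, -2.33262618e-03,  3.07370717e-03,  9.80139938e-04,
        1.73193067e-04, -5.17561686e-06]), 'joint_efforts': array([-2.82396271e-03, -5.84164345e+01,  2.93754101e+01,  7.01557025e+00,
        1.02269652e-02, -5.85228872e-05]), 'position': array([0.27556295, 0.61568457, 0.20023154]), 'eef_rot': array([ 9.77937040e-01, -2.08898601e-01, -8.55925258e-05,  7.15516123e-04]), 'ft_force': array([-0.23906039, -0.78866393, -0.09308545]), 'wrist_torque': array([-0.024572  ,  0.00130264, -0.00785941]), 'gripper_width': 0.9984532908215927}
```

View pics/top0.png

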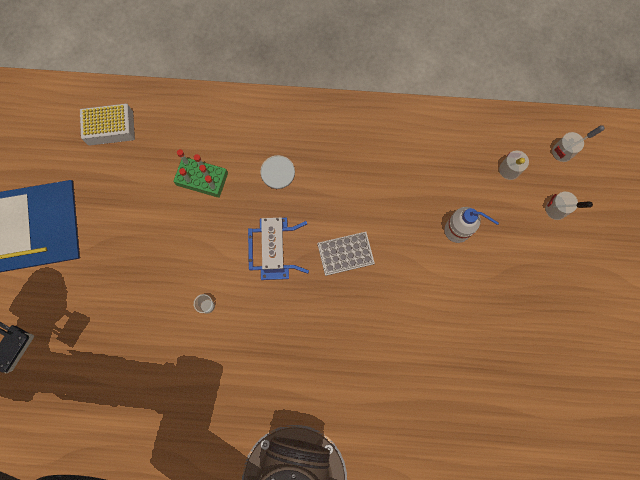

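View pics/side0.png

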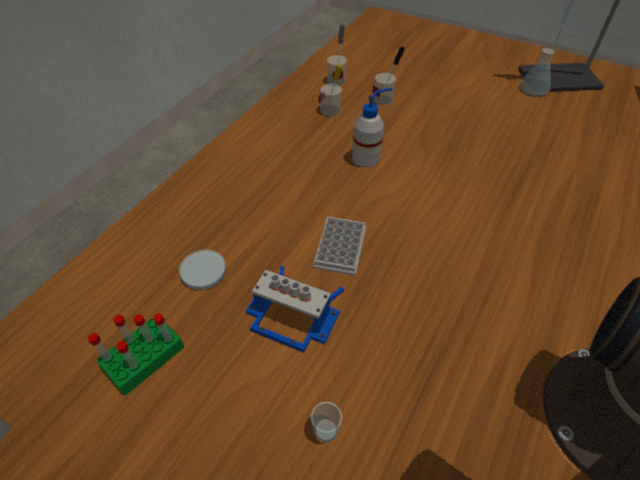

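Top: station around (272,247), with its mouth to the right at u≈307. The plate is at (346,254), skewed. I'll zoom in to measure both.

```bash
python3 - <<'E'
from h import *
im=cv2.imread("pics/top0.png")[205:290,235:385]
cv2.imwrite("pics/crop0.png",cv2.resize(im,None,fx=5.333,fy=5.333,interpolation=cv2.INTER_CUBIC))
print(pix2w("top",[(318,247),(367,233),(375,264),(326,275)],0.008))
E
```

```text
[[ 0.55564621 -0.01656225  0.008     ]
 [ 0.60095557 -0.13814057  0.008     ]
 [ 0.52229511 -0.16254709  0.008     ]
 [ 0.48555355 -0.04176119  0.008     ]]
```

View pics/crop0.png

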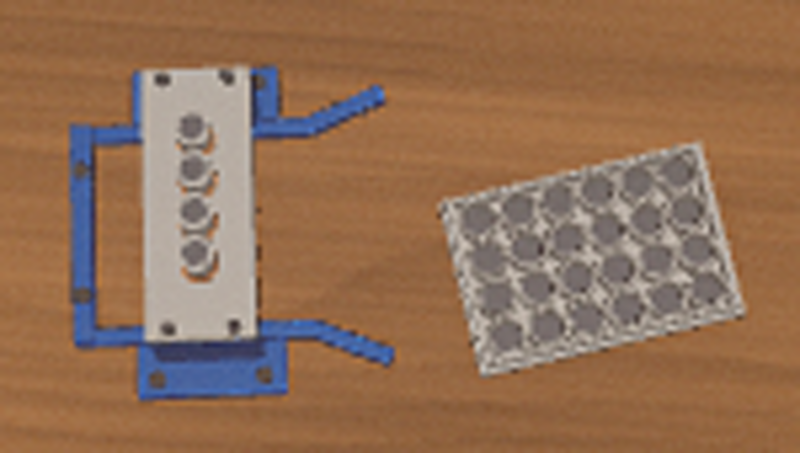

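```bash
cat > fit.py <<'E'
from h import *
from scipy.optimize import least_squares
def tf(p,L):
    c,s=np.cos(p[2]),np.sin(p[2]); L=np.array(L,float)/1000
    return np.c_[p[0]+c*L[:,0]-s*L[:,1],p[1]+s*L[:,0]+c*L[:,1],L[:,2]]
def fit(n,L,uv,p0,c=None):
    c=c or cam(n)
    r=least_squares(lambda p:(w2pix(n,tf(p,L),c)-uv).ravel(),p0)
    return r.x,np.round(r.fun.reshape(-1,2),1)
PL=[(42.75,63.9,8),(42.75,-63.9,8),(-42.75,-63.9,8),(-42.75,63.9,8)]
E
python3 - <<'E'
from fit import *
f=lambda a:(np.array(a,float)+.5)/5.333-.5+[235,205]
S=[(63,25,68),(63,-25,68),(-63,25,68),(-63,-25,68),(45,54.3,14),(-45,54.3,14),(45,-50,10),(-45,-50,10)]
p,r=fit("top",S,f([(141,70),(253,67),(145,340),(257,338),(94,147),(96,325),(308,136),(320,321)]),[.54,.08,0]);print("station",p,r.tolist())
q,r=fit("top",PL,f([(438,202),(699,142),(745,314),(481,376)]),[.54,-.09,-.2]);print("plate",q,r.tolist())
c,s=np.cos(p[2]),np.sin(p[2]);d=q[:2]-p[:2];print("plate in station",c*d[0]+s*d[1],-s*d[0]+c*d[1],np.degrees(q[2]-p[2]))
print("wash/rack/dish/beaker",pix2w("top",[(463,228),(201,177),(277,172),(204,304)],.0))
E
```

```text
station [0.54480762 0.09430086 0.11226468] [[0.2, 0.4], [-0.4, 0.2], [0.3, 0.4], [0.1, -0.1], [-0.3, -1.1], [-0.2, 0.5], [0.8, -0.2], [-0.4, -0.1]]
plate [ 0.54527049 -0.08661126  0.30621972] [[0.1, 0.1], [0.1, 0.0], [-0.1, -0.1], [-0.1, -0.1]]
plate in station -0.019807443403032234 -0.17982512906054052 11.112805065388823
wash/rack/dish/beaker [[ 0.6338489  -0.38336454  0.        ]
 [ 0.72232322  0.30215742  0.        ]
 [ 0.75038838  0.10542736  0.        ]
 [ 0.39240641  0.25546242  0.        ]]
```

```bash
cat > go.py <<'E'
import sys
from fit import *
from scipy.spatial.transform import Rotation as R
ST=np.array([0.54480762,0.09430086,0.11226468])
def to(x,y,z,yaw):  # station mm / deg (yaw of tool x rel. station x) -> increments
    s=bot.read_state(); Rt=R.from_quat(s["eef_rot"])
    P=tf(ST,[(x,y,z)])[0]
    a=ST[2]+np.radians(yaw); G=R.from_euler('z',a)*R.from_euler('x',np.pi)
    w=(Rt.inv()*G).as_rotvec(); d=Rt.inv().apply(P-s["position"])*1000
    print("turn",w.round(3),"shift mm (tool)",d.round(1),"F",s["ft_force"].round(1),"g",round(s["gripper_width"],3),"t",s["clock"], "j",s["joint_positions"].round(2))
    l=tf([0,0,-ST[2]],[(s["position"]-[ST[0],ST[1],0])*1000])[0]*1000; print("tcp in station",l.round(1))
to(*map(float,sys.argv[1:]))
E
python3 go.py -100 -172 150 0
```

```text
turn [ 0.001  0.    -0.533] shift mm (tool) [460.1 564.8  51.1] F [-0.2 -0.8 -0.1] g 0.998 t 0.1 j [ 1.44  0.36  0.01 -0.   -1.22 -0.29]
tcp in station [-209.1  548.3  200.2]
```

Call:
{"api": "move_arm", "payload": {"increments": [[[0,0,0],[28,35,0],0.35],[[0,0,0],[28,35,0],0.35],[[0,0,0],[28,35,0],0.35],[[0,0,0],[28,35,0],0.35],[[0,0,0],[28,35,0],0.35],[[0,0,0],[28,35,0],0.35],[[0,0,0],[28,35,0],0.35],[[0,0,0],[28,35,0],0.35]]}}

```text
clock: 0.9
position: [0.3655, 0.2585, 0.1959]
eef_rot: [0.979, -0.206, -0.001, 0.005]
ft_force: [0.8, 0.7, 0.2]
gripper_width: 0.651
```

Call:
{"api": "move_arm", "payload": {"increments": [[[0,0,0],[28,35,0],0.35],[[0,0,0],[28,35,0],0.35],[[0,0,0],[28,35,0],0.35],[[0,0,0],[28,35,0],0.35],[[0,0,0],[28,35,0],0.35],[[0,0,0],[28,35,0],0.35],[[0,0,0],[20,25,0],0.35],[[0,0,0],[0,0,0],0.35]]}}

```text
clock: 1.7
position: [0.4421, -0.0489, 0.1983]
eef_rot: [0.978, -0.207, -0.0, 0.004]
ft_force: [0.8, 0.6, 0.7]
gripper_width: 0.65
```

```bash
python3 go.py -100 -172 100 0
```

```text
turn [ 0.008  0.001 -0.529] shift mm (tool) [36.3 25.6 98.6] F [0.8 0.6 0.7] g 0.65 t 1.7 j [ 0.34 -0.03 -0.47  0.01 -1.13  0.81]
tcp in station [-118.1 -130.8  198.3]
```

Call:
{"api": "move_arm", "payload": {"increments": [[[0,0,0],[18,13,10],0.35],[[0,0,0],[18,13,10],0.35],[[0,0,-0.133],[0,0,15],0.35],[[0,0,-0.133],[0,0,15],0.35],[[0,0,-0.133],[0,0,15],0.35],[[0,0,-0.133],[0,0,15],0.35],[[0,0,0],[0,0,0],0.35]]}}

```text
clock: 2.4
position: [0.4638, -0.0888, 0.115]
eef_rot: [0.998, 0.065, -0.002, 0.003]
ft_force: [-0.3, 0.9, 0.7]
gripper_width: 0.648
```

```bash
python3 go.py -100 -172 13 0; python3 - <<'E'
from h import *
cv2.imwrite("pics/w1.png",vision.grab_frame("wrist"))
E
```

```text
turn [0.006 0.004 0.019] shift mm (tool) [  1.5  -1.5 102. ] F [-0.3  0.9  0.7] g 0.648 t 2.4 j [ 0.23  0.1  -0.54  0.01 -0.93  1.46]
tcp in station [-101.  -172.9  115. ]
```

View pics/w1.png

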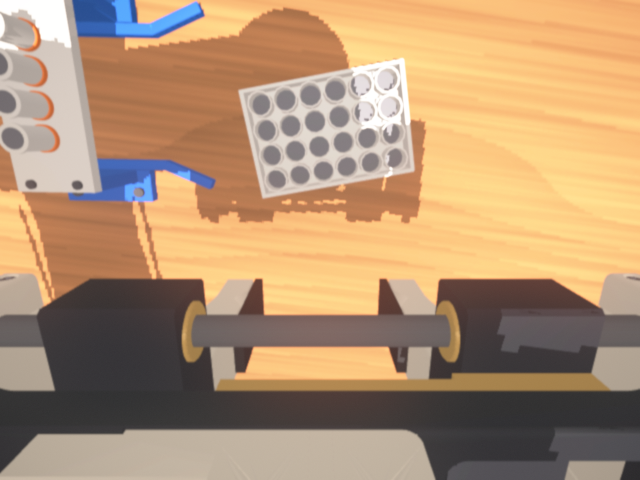

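Wrist view: plate corners at about (239,92), (403,59), (414,171), (264,197), guide kinks at (155,37) and (170,161), fingers clear of everything. I'll cross-check against the top-camera fit.

```bash
python3 - <<'E'
from fit import *
c=cam("wrist")
q,r=fit("wrist",PL,[(239,92),(403,59),(414,171),(264,197)],[.54,-.09,.3],c);print("plate",q,r.tolist())
p,r=fit("wrist",[(45,-50,10),(-45,-50,10),(-63,-25,68),(-63,25,68)],[(155,37),(170,161),(101,190),(20,189)],[.54,.09,.1],c);print("st",p,r.tolist())
E
```

```text
plate [ 0.54521834 -0.08594088  0.30518347] [[0.5, -1.0], [-0.5, -0.0], [0.1, -0.1], [-0.1, 1.3]]
st [0.54688405 0.0956219  0.10621921] [[1.6, -1.5], [-1.1, -1.3], [-2.9, 1.5], [2.4, 1.0]]
```

Call:
{"api": "move_arm", "payload": {"increments": [[[0,0,0.02],[1,-1,40],0.35],[[0,0,0],[0,0,35],0.35],[[0,0,0],[0,0,20],0.35],[[0,0,0],[0,0,0],0.35]]}}

```text
clock: 2.85
position: [0.4701, -0.0865, 0.0232]
eef_rot: [0.999, 0.046, 0.004, 0.003]
ft_force: [-0.6, -0.2, 0.3]
gripper_width: 0.651
```

```bash
python3 go.py -55 -172 13 0
```

```text
turn [ 0.007 -0.007 -0.021] shift mm (tool) [39.4 -0.2 10.5] F [-0.6 -0.2  0.3] g 0.651 t 2.85 j [ 0.24  0.23 -0.65  0.01 -0.68  1.42]
tcp in station [ -94.4 -171.3   23.2]
```

Call:
{"api": "move_arm", "payload": {"increments": [[[0.006,-0.006,-0.02],[0,0,10],0.35],[[0,0,0],[5,0,0],0.35],[[0,0,0],[5,0,0],0.35],[[0,0,0],[5,0,0],0.35],[[0,0,0],[5,0,0],0.35],[[0,0,0],[5,0,0],0.35],[[0,0,0],[5,0,0],0.35],[[0,0,0],[0,0,0],0.35]]}}

```text
clock: 3.65
position: [0.5086, -0.0815, 0.0211]
eef_rot: [0.999, 0.052, 0.006, 0.0]
ft_force: [-0.4, -0.2, -0.5]
gripper_width: 0.65
```

```bash
python3 go.py -54 -172 13 0; python3 - <<'E'
from h import *
cv2.imwrite("pics/w2.png",vision.grab_frame("wrist"))
E
```

```text
turn [ 0.001 -0.011 -0.008] shift mm (tool) [1.6 1.3 8.1] F [-0.4 -0.2 -0.5] g 0.65 t 3.65 j [ 0.22  0.29 -0.57  0.   -0.7   1.45]
tcp in station [ -55.7 -170.7   21.1]
```

View pics/w2.png

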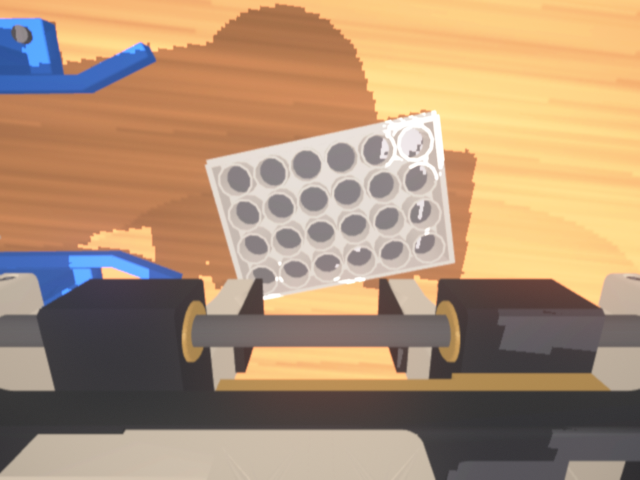

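```bash
python3 - <<'E'
from fit import *
c=cam("wrist")
q,r=fit("wrist",PL[:3],[(207,163),(437,112),(454,262)],[.54,-.09,.3],c);print("plate",q,r.tolist())
im=vision.grab_frame("top")[205:305,235:385]
cv2.imwrite("pics/t2.png",cv2.resize(im,None,fx=5.333,fy=5.333,interpolation=cv2.INTER_CUBIC))
E
```

```text
plate [ 0.54244185 -0.08603639  0.31010918] [[1.3, -0.1], [-0.6, 1.1], [-0.8, -1.6]]
```

View pics/t2.png

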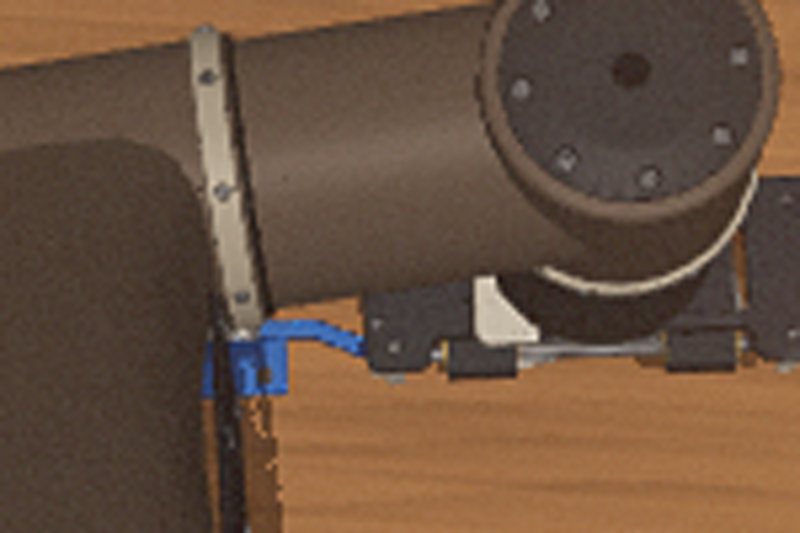

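```bash
python3 - <<'E'
from h import *
from scipy.spatial.transform import Rotation as R
s=bot.read_state();print(s["position"],s["eef_rot"],s["ft_force"])
Rt=R.from_quat(s["eef_rot"]);c=cam("wrist")
L=np.array([(x,y,z) for z in(-11,8) for y in(-50,-28,28,50) for x in(-9.5,9.5)])/1000
print(np.c_[L*1000,w2pix("wrist",Rt.apply(L)+s["position"],c)].round(0))
print("cam pos in tool",Rt.inv().apply(-c[3][:3,:3].T@c[3][:3,3]-s["position"]))
cv2.imwrite("pics/w3.png",vision.grab_frame("wrist")); cv2.imwrite("pics/s3.png",cv2.resize(vision.grab_frame("side")[180:330,220:420],None,fx=4,fy=4,interpolation=cv2.INTER_CUBIC))
E
```

```text
[ 0.50767001 -0.08164829  0.02080391] [9.98635408e-01 5.19613295e-02 5.22509320e-03 2.02769019e-04] [ 0.30749581 -0.05290884 -0.38919983]
[[-10. -50. -11. 230. 300.]
 [ 10. -50. -11. 228. 267.]
 [-10. -28. -11. 271. 300.]
 [ 10. -28. -11. 269. 267.]
 [-10.  28. -11. 373. 300.]
 [ 10.  28. -11. 374. 267.]
 [-10.  50. -11. 413. 300.]
 [ 10.  50. -11. 416. 267.]
 [-10. -50.   8. 238. 286.]
 [ 10. -50.   8. 236. 256.]
 [-10. -28.   8. 275. 286.]
 [ 10. -28.   8. 274. 256.]
 [-10.  28.   8. 368. 286.]
 [ 10.  28.   8. 370. 256.]
 [-10.  50.   8. 405. 286.]
 [ 10.  50.   8. 407. 256.]]
cam pos in tool [ 0.07425441 -0.00070516 -0.1846326 ]
```

View pics/s3.png

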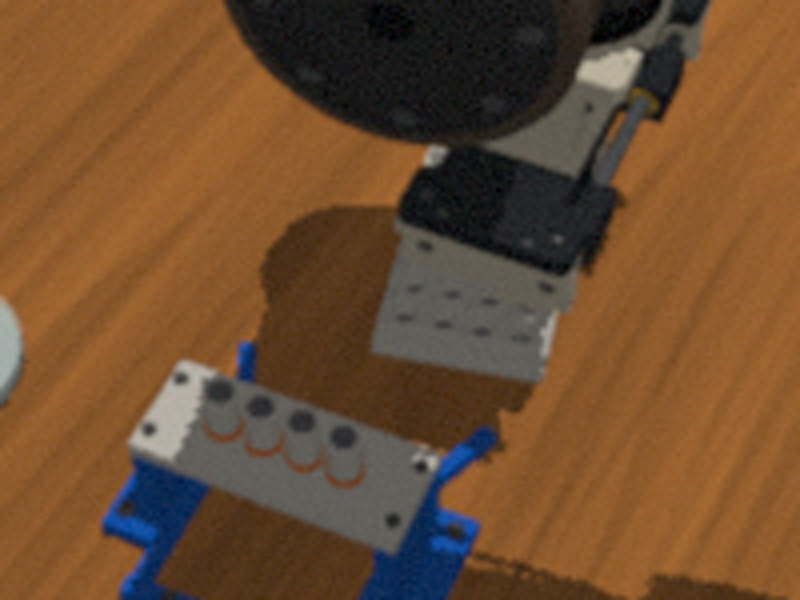

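Side view: plate front edge at crop (372,352)–(540,380), so it has not moved even though the fingertips should overlap it. I'll look closer at the fingertips.

```bash
python3 - <<'E'
import cv2
cv2.imwrite("pics/w3c.png",cv2.resize(cv2.imread("pics/w3.png")[220:420,190:450],None,fx=3,fy=3,interpolation=cv2.INTER_CUBIC))
E
```

```text
(no output)
```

View pics/w3c.png

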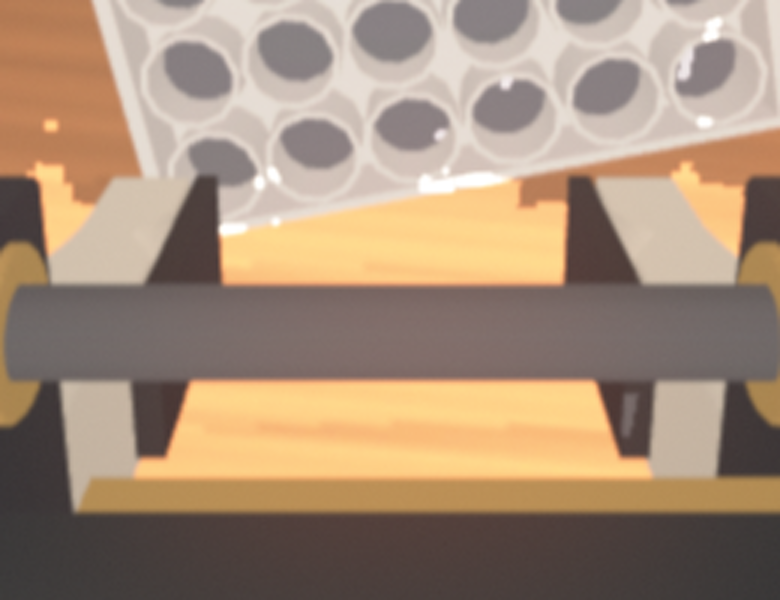

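```bash
python3 - <<'E'
from fit import *
c=cam("wrist"); uv=np.array([(207,163),(437,112),(454,262),(245,300)])
g=lambda p:w2pix("wrist",tf(p[:3],np.array(PL)+[0,0,p[3]*1000]),c)
r=least_squares(lambda p:(g(p)-uv).ravel(),[.54,-.09,.3,0]);print("z free",r.x,r.fun.round(1))
r=least_squares(lambda p:(g([*p,0])-uv).ravel(),[.54,-.09,.3]);print("z 0",r.x,r.fun.round(1))
s=bot.read_state();print(s["joint_positions"],s["position"])
from scipy.spatial.transform import Rotation as R
Rt=R.from_quat(s["eef_rot"])
for z in(-40,-30,-20,-11,0,8): print(z,w2pix("wrist",Rt.apply(np.array([(9.5,-28.6,z),(9.5,28.6,z)])/1000)+s["position"],c).round(0).tolist())
E
```

```text
z free [ 0.54186279 -0.08561196  0.30553682  0.00182335] [-0.6 -1.1  0.2  0.6 -0.6 -0.5  1.1  1. ]
z 0 [ 0.54165926 -0.08572625  0.30553062] [ 0.6 -0.9 -0.8  1.3 -1.6 -1.1  1.9  0.1]
[ 0.22467787  0.28675158 -0.57550373  0.00333193 -0.69863105  1.44753108] [ 0.50726974 -0.0817014   0.02071382]
-40 [[259.0, 290.0], [385.0, 290.0]]
-30 [[262.0, 281.0], [382.0, 281.0]]
-20 [[266.0, 273.0], [378.0, 273.0]]
-11 [[268.0, 267.0], [376.0, 267.0]]
0 [[271.0, 260.0], [373.0, 260.0]]
8 [[273.0, 256.0], [371.0, 256.0]]
```

The plate fit confirms the bench height. The visible fingertips project to about tool z = −30 mm rather than +8, so they are around 38 mm shorter than stated and passed above the plate. I'll back off and probe down gently.

Call:
{"api": "move_arm", "payload": {"increments": [[[0,0,0],[-15,0,0],0.35],[[0,0,0],[-18,0,0],0.35],[[0,0,0],[-15,0,0],0.35],[[0,0,0],[0,0,5],0.35],[[0,0,0],[0,0,5],0.35],[[0,0,0],[0,0,4],0.35],[[0,0,0],[0,0,0],0.35]]}}

```text
clock: 4.55
position: [0.4584, -0.087, 0.0048]
eef_rot: [0.999, 0.052, 0.005, 0.0]
ft_force: [0.7, 0.1, 0.6]
gripper_width: 0.652
```

Call:
{"api": "move_arm", "payload": {"increments": [[[0,0,0],[0,0,4],0.35],[[0,0,0],[0,0,4],0.35]]}}

```text
clock: 4.75
position: [0.4596, -0.0868, -0.0037]
eef_rot: [0.999, 0.052, 0.005, 0.0]
ft_force: [-0.1, -0.5, 0.6]
gripper_width: 0.65
```

```bash
python3 go.py -100 -172 0 0
```

```text
turn [ 0.001 -0.01  -0.008] shift mm (tool) [ 5.   1.6 -3.6] F [-0.1 -0.5  0.6] g 0.65 t 4.75 j [ 0.24  0.26 -0.7   0.   -0.6   1.43]
tcp in station [-105.  -170.4   -3.7]
```

TCP is at −3.7 mm with no contact, so the fingers really are shorter than stated. Probing on.

Call:
{"api": "move_arm", "payload": {"increments": [[[0,-0.01,0],[0,0,5],0.35],[[0,0,0],[0,0,4],0.35],[[0,0,0],[0,0,3],0.35],[[0,0,0],[0,0,0],0.35]]}}

```text
clock: 5.15
position: [0.4596, -0.0869, -0.0178]
eef_rot: [0.999, 0.052, -0.001, 0.001]
ft_force: [0.7, 0.0, -0.6]
gripper_width: 0.647
```

Call:
{"api": "move_arm", "payload": {"increments": [[[0,0,0],[0,0,3],0.35],[[0,0,0],[0,0,2],0.35],[[0,0,0],[0,0,0],0.35]]}}

```text
clock: 5.45
position: [0.4596, -0.0869, -0.0231]
eef_rot: [0.999, 0.052, -0.001, 0.001]
ft_force: [-0.6, -0.6, 0.2]
gripper_width: 0.652
```

Call:
{"api": "move_arm", "payload": {"increments": [[[0,0,0],[0,0,2],0.35],[[0,0,0],[0,0,0],0.35]]}}

```text
clock: 5.65
position: [0.4598, -0.0868, -0.025]
eef_rot: [0.999, 0.052, -0.001, 0.001]
ft_force: [0.1, -0.3, -0.5]
gripper_width: 0.646
```

Call:
{"api": "move_arm", "payload": {"increments": [[[0,0,0],[0,0,2],0.35],[[0,0,0],[0,0,0],0.35]]}}

```text
clock: 5.85
position: [0.4603, -0.0868, -0.0248]
eef_rot: [0.999, 0.053, -0.0, 0.001]
ft_force: [0.2, 1.0, -0.2]
gripper_width: 0.652
```

Call:
{"api": "move_arm", "payload": {"increments": [[[0,0,0],[0,0,2],0.35],[[0,0,0],[0,0,0],0.35]]}}

```text
clock: 6.05
position: [0.4609, -0.0867, -0.0249]
eef_rot: [0.999, 0.053, 0.001, 0.001]
ft_force: [-0.7, 0.6, 0.7]
gripper_width: 0.651
```

Call:
{"api": "move_arm", "payload": {"increments": [[[0,0,0],[0,0,2],0.35],[[0,0,0],[0,0,0],0.35]]}}

```text
clock: 6.25
position: [0.4615, -0.0866, -0.0249]
eef_rot: [0.999, 0.054, 0.002, 0.001]
ft_force: [0.5, 0.6, 0.4]
gripper_width: 0.651
```

```bash
python3 - <<'E'
from h import *
s=bot.read_state();print({k:np.round(v,3) for k,v in s.items()})
cv2.imwrite("pics/w4.png",vision.grab_frame("wrist"))
sd=vision.grab_frame("side")
a=cv2.resize(cv2.imread("pics/w4.png")[80:380,170:470],(600,600),interpolation=cv2.INTER_CUBIC)
cv2.imwrite("pics/w4c.png",a)
E
```

```text
{'clock': np.float64(6.25), 'joint_positions': array([ 0.238,  0.307, -0.709,  0.005, -0.552,  1.436]), 'qd': array([ 0.003, -0.011,  0.003,  0.002, -0.001, -0.001]), 'joint_efforts': array([ 6.9000e-02, -4.2049e+01,  1.6890e+01,  3.9980e+00, -1.0600e-01,
       -2.0000e-03]), 'position': array([ 0.461, -0.087, -0.025]), 'eef_rot': array([0.999, 0.054, 0.002, 0.001]), 'ft_force': array([0.456, 0.592, 0.418]), 'wrist_torque': array([-0.037,  0.049, -0.04 ]), 'gripper_width': np.float64(0.651)}
```

View pics/w4c.png

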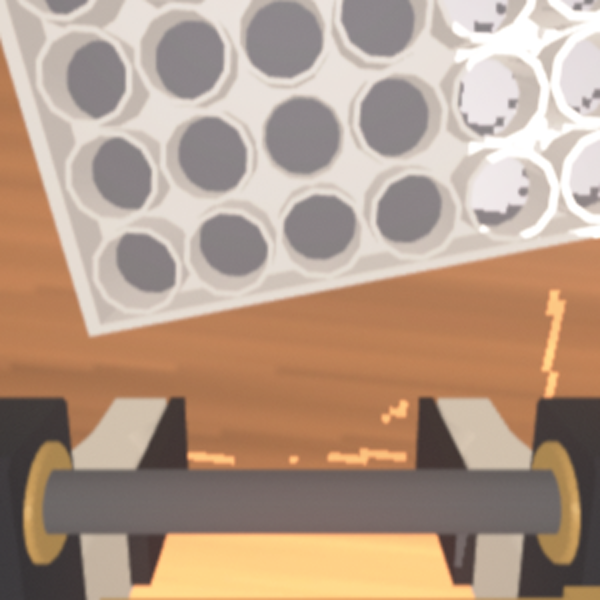

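Call:
{"api": "move_arm", "payload": {"increments": [[[0,-0.004,0],[5,0,0],0.35],[[0,0,0],[5,0,0],0.35],[[0,0,0],[5,0,0],0.35],[[0,0,0],[5,0,0],0.35],[[0,0,0],[5,0,0],0.35],[[0,0,0],[5,0,0],0.35],[[0,0,0],[0,0,0],0.35]]}}

```text
clock: 7.05
position: [0.4601, -0.0868, -0.0248]
eef_rot: [0.998, 0.053, -0.027, 0.003]
ft_force: [3.7, 0.6, 2.8]
gripper_width: 0.653
```

```bash
python3 go.py -52 -172 -25 0; python3 - <<'E'
from h import *
a=vision.grab_frame("wrist"); cv2.imwrite("pics/w5.png",a)
E
```

```text
turn [ 0.003  0.053 -0.006] shift mm (tool) [52.4  1.2 -2.6] F [3.7 0.6 2.8] g 0.653 t 7.05 j [ 0.23  0.33 -0.66 -0.01 -0.63  1.45]
tcp in station [-104.5 -170.4  -24.8]
```

View pics/w5.png

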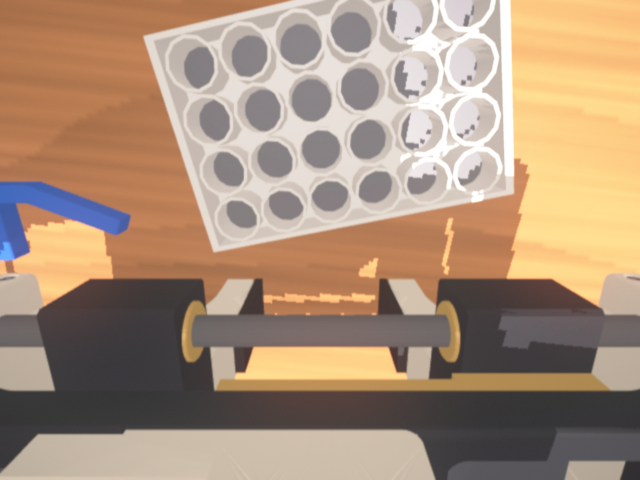

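The TCP stuck while the tool tilted, so the fingertips are resting on the bench at TCP z ≈ −25 mm. That agrees with the image estimate that the tips are about 25–30 mm behind the reported TCP. I'll raise them 5 mm, level the tool and push at flange height.

Call:
{"api": "move_arm", "payload": {"increments": [[[0,0,0],[0,0,-6],0.35],[[0,0.053,-0.006],[0,0,0],0.35],[[0,0,0],[0,0,0],0.35]]}}

```text
clock: 7.4
position: [0.4606, -0.0867, -0.0192]
eef_rot: [0.998, 0.056, 0.0, 0.001]
ft_force: [-1.6, -1.0, -0.2]
gripper_width: 0.647
```

```bash
python3 go.py -75 -172 -19.5 0
```

```text
turn [ 0.003 -0.001 -0.001] shift mm (tool) [28.9  1.5  0.3] F [-1.6 -1.  -0.2] g 0.647 t 7.4 j [ 0.24  0.3  -0.7   0.01 -0.57  1.44]
tcp in station [-103.9 -170.4  -19.2]
```

Call:
{"api": "move_arm", "payload": {"increments": [[[0,0,0],[5,0,0],0.35],[[0,0,0],[5,0,0],0.35],[[0,0,0],[5,0,0],0.35],[[0,0,0],[5,0,0],0.35],[[0,0,0],[5,0,0],0.35],[[0,0,0],[0,0,0],0.35]]}}

```text
clock: 8.0
position: [0.4894, -0.0835, -0.0194]
eef_rot: [0.998, 0.056, -0.001, 0.002]
ft_force: [-0.2, 0.8, 1.5]
gripper_width: 0.652
```

```bash
python3 go.py -52 -172 -19.5 0; cat > det.py <<'E'
from fit import *
# white low-saturation blob in wrist view above the fingers, fit plate edges
def plate(p0,save=None,rows=276):
    c=cam("wrist"); im=vision.grab_frame("wrist")
    if save: cv2.imwrite(save,im)
    hsv=cv2.cvtColor(im,cv2.COLOR_BGR2HSV); m=((hsv[...,1]<60)&(hsv[...,2]>90)).astype(np.uint8)
    m[rows:]=0; m=cv2.morphologyEx(m,cv2.MORPH_CLOSE,np.ones((25,25)))
    n,l,st,_=cv2.connectedComponentsWithStats(m); 
    pc=w2pix("wrist",tf(p0,[(0,0,15)]),c)[0]; pc=np.clip(pc,0,[639,rows-2]).astype(int)
    m=(l==l[pc[1],pc[0]]).astype(np.uint8); assert m[pc[1],pc[0]] and l[pc[1],pc[0]]
    k=max(cv2.findContours(m,cv2.RETR_EXTERNAL,cv2.CHAIN_APPROX_NONE)[0],key=cv2.contourArea)[:,0].astype(float)
    k=k[(k[:,1]>4)&(k[:,1]<rows-3)&(k[:,0]>4)&(k[:,0]<635)]
    L=[(sx*a,sy*b,z) for a,b,z in((42.75,63.9,8),(42.75,63.9,0),(40.25,61.4,20)) for sx in(1,-1) for sy in(1,-1)]
    def res(p):
        h=cv2.convexHull(w2pix("wrist",tf(p,L),c).astype(np.float32))
        return [cv2.pointPolygonTest(h,tuple(q),True) for q in k[::2]]
    r=least_squares(res,p0,loss="soft_l1",x_scale=[.01,.01,.05],diff_step=1e-4); return r.x,np.median(np.abs(res(r.x))),np.percentile(np.abs(res(r.x)),90)
def inst(q,S=(0.54480762,0.09430086,0.11226468)):
    a=tf([0,0,-S[2]],[((q[0]-S[0])*1e3,(q[1]-S[1])*1e3,0)])[0]*1e3
    return a[:2].round(1),round(np.degrees(q[2]-S[2]),2)
if __name__=="__main__":
    import sys
    q,a,b=plate([float(v) for v in sys.argv[1:4]],sys.argv[4] if len(sys.argv)>4 else None); print("plate",q.round(4),"res px",round(a,2),round(b,2),"in station",inst(q))
E
python3 det.py .545 -.086 .25 pics/w6.png
```

```text
turn [ 0.003  0.002 -0.   ] shift mm (tool) [22.9  1.5  0.1] F [-0.2  0.8  1.5] g 0.652 t 8.0 j [ 0.23  0.33 -0.64  0.01 -0.6   1.45]
tcp in station [ -74.9 -170.5  -19.4]
plate [ 0.5496 -0.0871  0.2474] res px 0.41 0.96 in station (array([ -15.6, -180.8]), np.float64(7.74))
```

Call:
{"api": "move_arm", "payload": {"increments": [[[0,0,0],[5,0,0],0.35],[[0,0,0],[5,0,0],0.35],[[0,0,0],[5,0,0],0.35],[[0,0,0],[4,0,0],0.35],[[0,0,0],[0,0,0],0.35]]}}

```text
clock: 8.55
position: [0.5086, -0.0814, -0.0197]
eef_rot: [0.998, 0.056, -0.002, 0.002]
ft_force: [-0.7, -0.2, 1.0]
gripper_width: 0.649
```

```bash
python3 go.py -52 -172 -19.5 0; python3 det.py .55 -.087 .15 pics/w7.png
```

```text
turn [ 0.003  0.004 -0.   ] shift mm (tool) [ 3.6  1.5 -0.2] F [-0.7 -0.2  1. ] g 0.649 t 8.55 j [ 0.23  0.36 -0.6   0.   -0.62  1.45]
tcp in station [ -55.6 -170.5  -19.7]
plate [ 0.5626 -0.092   0.1136] res px 0.4 1.11 in station (array([  -3.2, -187.1]), np.float64(0.08))
```

Call:
{"api": "move_arm", "payload": {"increments": [[[0,0.004,0],[3.5,0,0],0.35],[[0,0,0],[0,0,0],0.35],[[0,0,0],[-10,0,0],0.35],[[0,0,0],[-10,0,0],0.35],[[0,0,0],[0,0,-25],0.35],[[0,0,0],[0,0,-30],0.35],[[0,0,0],[0,0,-20],0.35],[[0,0,0],[0,0,0],0.35]]}}

```text
clock: 9.4
position: [0.4854, -0.084, 0.0564]
eef_rot: [0.998, 0.055, -0.002, 0.002]
ft_force: [0.0, -0.4, -0.5]
gripper_width: 0.649
```

```bash
python3 go.py 0 -290 50 -90; python3 det.py .565 -.092 .11 pics/w8.png
```

```text
turn [0.005 0.    1.569] shift mm (tool) [ 79.2 119.3   6.5] F [ 0.  -0.4 -0.5] g 0.649 t 9.4 j [ 0.23  0.21 -0.57  0.   -0.79  1.45]
tcp in station [ -79.  -170.5   56.4]
plate [ 0.5662 -0.0917  0.1094] res px 0.19 0.77 in station (array([   0.4, -187.3]), np.float64(-0.17))
```

Call:
{"api": "move_arm", "payload": {"increments": [[[0,0,0],[0,40,0],0.5],[[0,0,0],[0,40,0],0.5],[[0,0,0],[0,40,0],0.5],[[0,0,0],[40,0,0],0.5],[[0,0,0],[39,0,0],0.5],[[0,0,0.143],[0,0,0],0.5],[[0,0,0.143],[0,0,0],0.5],[[0,0,0.143],[0,0,0],0.5]]}}

```text
clock: 10.25
position: [0.5708, -0.1984, 0.046]
eef_rot: [0.986, -0.165, -0.007, 0.002]
ft_force: [-0.3, 0.5, 0.2]
gripper_width: 0.501
```

Call:
{"api": "move_arm", "payload": {"increments": [[[0,0,0.143],[0,0,0],0.5],[[0,0,0.143],[0,0,0],0.5],[[0,0,0.143],[0,0,0],0.5],[[0,0,0.143],[0,0,0],0.5],[[0,0,0.143],[0,0,0],0.5],[[0,0,0.143],[0,0,0],0.5],[[0,0,0.143],[0,0,0],0.5],[[0,0,0],[0,0,0],0.5]]}}

```text
clock: 11.05
position: [0.5598, -0.1969, 0.0339]
eef_rot: [0.771, -0.637, -0.013, 0.01]
ft_force: [-0.8, 0.5, -0.2]
gripper_width: 0.499
```

```bash
python3 go.py 0 -285 20 -90
```

```text
turn [0.031 0.007 0.077] shift mm (tool) [ -4.5 -18.5  13.3] F [-0.8  0.5 -0.2] g 0.499 t 11.05 j [-0.01  0.4  -0.35 -0.   -0.86  0.2 ]
tcp in station [ -17.7 -291.    33.9]
```

Call:
{"api": "move_arm", "payload": {"increments": [[[0.031,0.007,0.077],[0,-18,5],0.5],[[0,0,0],[0,0,0],0.5]]}}

```text
clock: 11.25
position: [0.5759, -0.1933, 0.0264]
eef_rot: [0.748, -0.664, -0.001, 0.001]
ft_force: [-0.3, -0.2, 0.1]
gripper_width: 0.501
```

```bash
python3 go.py 0 -280 -20 -90
```

```text
turn [0.002 0.    0.006] shift mm (tool) [-9.3 -1.5 46.4] F [-0.3 -0.2  0.1] g 0.501 t 11.25 j [-0.    0.41 -0.35  0.   -0.81  0.12]
tcp in station [  -1.3 -289.3   26.4]
```

Call:
{"api": "move_arm", "payload": {"increments": [[[0,0,0.006],[0,-1.5,20],0.5],[[0,0,0],[0,0,15],0.5],[[0,0,0],[0,0,8],0.5],[[0,0,0],[0,0,0],0.5]]}}

```text
clock: 11.65
position: [0.5742, -0.1931, -0.0187]
eef_rot: [0.752, -0.659, -0.003, 0.002]
ft_force: [-0.4, 0.9, 0.2]
gripper_width: 0.499
```

```bash
python3 go.py 0 -270 -19.5 -90
```

```text
turn [0.007 0.001 0.019] shift mm (tool) [-18.8  -3.4   0.8] F [-0.4  0.9  0.2] g 0.499 t 11.65 j [-0.    0.47 -0.38 -0.   -0.72  0.13]
tcp in station [  -3.  -288.9  -18.7]
```

Call:
{"api": "move_arm", "payload": {"increments": [[[0.007,0,0.018],[0,-3.4,0.5],0.5],[[0,0,0],[-10,0,0],0.5],[[0,0,0],[-8,0,0],0.5],[[0,0,0],[0,0,0],0.5]]}}

```text
clock: 12.05
position: [0.576, -0.1735, -0.0176]
eef_rot: [0.747, -0.665, 0.0, -0.001]
ft_force: [-0.6, 0.5, 0.2]
gripper_width: 0.499
```

```bash
python3 go.py 0 -220 -19.5 -90
```

```text
turn [-0.002  0.001  0.003] shift mm (tool) [-49.7   0.9   1.9] F [-0.6  0.5  0.2] g 0.499 t 12.05 j [ 0.03  0.46 -0.4  -0.   -0.71  0.09]
tcp in station [   1.  -269.7  -17.6]
```

Call:
{"api": "move_arm", "payload": {"increments": [[[0,0,0.002],[-4,1,2],0.5],[[0,0,0],[-6,0,0],0.5],[[0,0,0],[-6,0,0],0.5],[[0,0,0],[-6,0,0],0.5],[[0,0,0],[-6,0,0],0.5],[[0,0,0],[-6,0,0],0.5],[[0,0,0],[0,0,0],0.5]]}}

```text
clock: 12.75
position: [0.5713, -0.1362, -0.0187]
eef_rot: [0.747, -0.665, 0.001, -0.001]
ft_force: [0.7, -0.1, -0.4]
gripper_width: 0.501
```

```bash
python3 go.py 0 -180 -19.5 -90; python3 - <<'E'
from h import *
cv2.imwrite("pics/s9.png",vision.grab_frame("side"));cv2.imwrite("pics/t9.png",vision.grab_frame("top"))
a=cv2.resize(cv2.imread("pics/s9.png")[190:320,230:400],(785,600),interpolation=cv2.INTER_CUBIC);cv2.imwrite("pics/s9c.png",a)
E
```

```text
turn [-0.004  0.     0.003] shift mm (tool) [-52.    0.3   0.9] F [ 0.7 -0.1 -0.4] g 0.501 t 12.75 j [ 0.1   0.44 -0.44 -0.   -0.69  0.02]
tcp in station [   0.5 -232.   -18.7]
```

View pics/s9c.png

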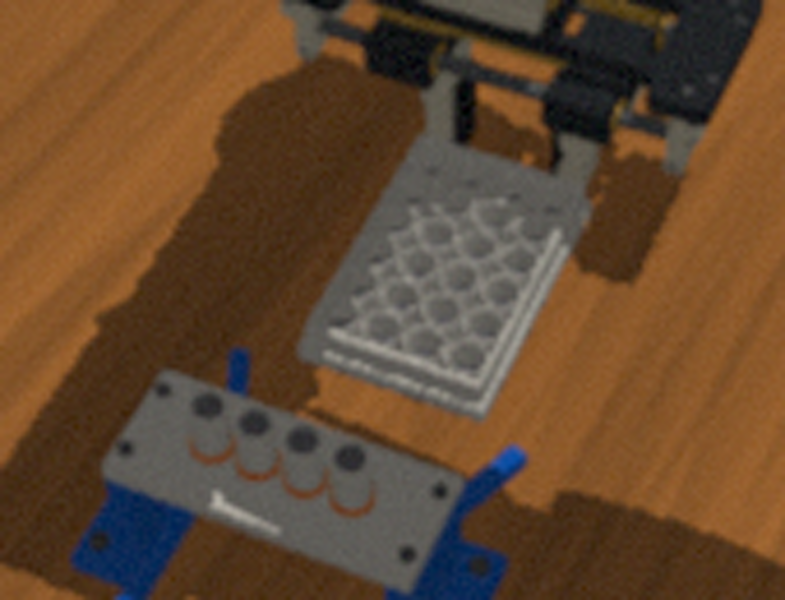

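Side view: both fingers sit on the plate's rear edge. The plate is straight and centred on the mouth, with its front edge at crop (300,357)–(483,412).

```bash
python3 - <<'E'
from fit import *
from det import inst
f=lambda a:(np.array(a,float)+.5)*[170/785,130/600]-.5+[230,190]
q,r=fit("side",[PL[0],PL[3],PL[2]],f([(300,355),(483,410),(590,205)]),[.56,-.05,.11]);print(inst(q),r.tolist())
S=[(63,25,68),(63,-25,68),(-63,25,68),(-63,-25,68)]
p,r=fit("side",S,f([(103,467),(163,370),(410,592),(465,480)]),[.54,.09,.1]);print(p,r.tolist(),inst(q,p))
E
```

```text
(array([  -0.2, -156.9]), np.float64(1.03)) [[-0.4, -0.7], [0.5, 1.1], [-0.1, -0.5]]
[0.54337821 0.09740377 0.10566525] [[-0.2, 0.3], [0.6, 0.3], [-0.2, -0.9], [-0.2, 0.4]] (array([   2. , -160.2]), np.float64(1.41))
```

Call:
{"api": "move_arm", "payload": {"increments": [[[0,0,0.003],[-5,0,1],0.5],[[0,0,0],[-5,0,0],0.5],[[0,0,0],[-5,0,0],0.5],[[0,0,0],[-5,0,0],0.5],[[0,0,0],[-5,0,0],0.5],[[0,0,0],[-5,0,0],0.5],[[0,0,0],[-5,0,0],0.5]]}}

```text
clock: 13.55
position: [0.5676, -0.1004, -0.0193]
eef_rot: [0.745, -0.667, 0.002, -0.002]
ft_force: [-0.1, -2.2, 1.3]
gripper_width: 0.505
```

```bash
python3 go.py 0 -150 -19.5 -90
```

```text
turn [-0.004 -0.    -0.002] shift mm (tool) [-46.    1.    0.1] F [-0.1 -2.2  1.3] g 0.505 t 13.55 j [ 0.16  0.43 -0.46  0.   -0.67 -0.05]
tcp in station [   0.9 -196.   -19.3]
```

Call:
{"api": "move_arm", "payload": {"increments": [[[-0.003,0,-0.002],[-4,1,0],0.5],[[0,0,0],[-5,0,0],0.5],[[0,0,0],[-5,0,0],0.5],[[0,0,0],[-5,0,0],0.5],[[0,0,0],[-5,0,0],0.5],[[0,0,0],[-5,0,0],0.5],[[0,0,0],[-5,0,0],0.5]]}}

```text
clock: 14.25
position: [0.5623, -0.0635, -0.0194]
eef_rot: [0.746, -0.666, 0.0, -0.0]
ft_force: [0.2, -0.9, 1.5]
gripper_width: 0.506
```

```bash
python3 go.py 0 -120 -19.5 -90
```

```text
turn [-0.001 -0.     0.   ] shift mm (tool) [-38.7  -0.3   0.1] F [ 0.2 -0.9  1.5] g 0.506 t 14.25 j [ 0.23  0.42 -0.48  0.   -0.67 -0.12]
tcp in station [  -0.3 -158.7  -19.4]
```

Call:
{"api": "move_arm", "payload": {"increments": [[[0,0,0],[-5,0,0],0.5],[[0,0,0],[-5,0,0],0.5],[[0,0,0],[-5,0,0],0.5],[[0,0,0],[-5,0,0],0.5],[[0,0,0],[-5,0,0],0.5],[[0,0,0],[-5,0,0],0.5],[[0,0,0],[-5,0,0],0.5]]}}

```text
clock: 14.95
position: [0.5579, -0.0256, -0.0194]
eef_rot: [0.746, -0.666, 0.0, -0.0]
ft_force: [0.0, -1.9, 1.3]
gripper_width: 0.498
```

```bash
python3 go.py 0 -83 -19.5 -90
```

```text
turn [-0.001 -0.     0.   ] shift mm (tool) [-37.6  -0.4   0.1] F [ 0.  -1.9  1.3] g 0.498 t 14.95 j [ 0.31  0.41 -0.5   0.   -0.66 -0.19]
tcp in station [  -0.4 -120.6  -19.4]
```

Call:
{"api": "move_arm", "payload": {"increments": [[[0,0,0],[-5,0,0],0.5],[[0,0,0],[-5,0,0],0.5],[[0,0,0],[-5,0,0],0.5],[[0,0,0],[-5,0,0],0.5],[[0,0,0],[-4,0,0],0.5],[[0,0,0],[-2,0,0],0.5]]}}

```text
clock: 15.55
position: [0.5547, 0.003, -0.0194]
eef_rot: [0.746, -0.666, 0.0, -0.0]
ft_force: [0.3, -1.7, 1.4]
gripper_width: 0.497
```

Call:
{"api": "move_arm", "payload": {"increments": [[[0,0,0],[-2,0,0],0.5],[[0,0,0],[-2,0,0],0.5]]}}

```text
clock: 15.75
position: [0.5541, 0.0074, -0.0194]
eef_rot: [0.746, -0.666, 0.0, -0.0]
ft_force: [-1.1, -0.8, 1.0]
gripper_width: 0.498
```

Call:
{"api": "move_arm", "payload": {"increments": [[[0,0,0],[-2,0,0],0.5],[[0,0,0],[-2,0,0],0.5]]}}

```text
clock: 15.95
position: [0.5536, 0.0115, -0.0194]
eef_rot: [0.746, -0.666, 0.0, -0.0]
ft_force: [0.6, -1.3, 1.1]
gripper_width: 0.5
```

```bash
python3 go.py 0 -83 -19.5 -90
```

```text
turn [-0.001 -0.     0.001] shift mm (tool) [-0.3 -0.5  0.1] F [ 0.6 -1.3  1.1] g 0.5 t 15.95 j [ 0.37  0.4  -0.51  0.   -0.65 -0.26]
tcp in station [ -0.5 -83.3 -19.4]
```

Nominal position reached, but there is no stop force yet. I'll continue in small steps until it stalls.

Call:
{"api": "move_arm", "payload": {"increments": [[[0,0,0],[-1.5,0,0],0.5]]}}

```text
clock: 16.05
position: [0.5535, 0.0131, -0.0194]
eef_rot: [0.746, -0.666, 0.0, -0.0]
ft_force: [-0.3, -1.4, 1.1]
gripper_width: 0.502
```

Call:
{"api": "move_arm", "payload": {"increments": [[[0,0,0],[-1.5,0,0],0.5]]}}

```text
clock: 16.15
position: [0.5533, 0.0143, -0.0194]
eef_rot: [0.746, -0.666, 0.0, 0.0]
ft_force: [4.0, -10.5, -0.3]
gripper_width: 0.502
```

Call:
{"api": "move_arm", "payload": {"increments": [[[0,0,0],[-1.5,0,0],0.5]]}}

```text
clock: 16.25
position: [0.5532, 0.0145, -0.0193]
eef_rot: [0.746, -0.666, 0.001, 0.001]
ft_force: [5.0, -16.6, -0.3]
gripper_width: 0.498
```

Call:
{"api": "move_arm", "payload": {"increments": [[[0,0,0],[-1.5,0,0],0.5],[[0,0,0],[0,0,0],0.5]]}}

```text
clock: 16.45
position: [0.5533, 0.0136, -0.0192]
eef_rot: [0.746, -0.666, 0.002, 0.002]
ft_force: [1.1, -0.7, 0.3]
gripper_width: 0.5
```

Call:
{"api": "move_arm", "payload": {"increments": [[[0,0,0],[5,0,0],0.5],[[0,0,0],[15,0,0],0.5],[[0,0,0],[25,0,0],0.5],[[0,0,0],[25,0,-20],0.5],[[0,0,0],[30,0,-30],0.5],[[0,0,0],[30,0,-40],0.5],[[0,0,0],[20,0,-40],0.5],[[0,0,0],[0,0,-40],0.5]]}}

```text
clock: 17.25
position: [0.5657, -0.1441, 0.1498]
eef_rot: [0.746, -0.666, -0.004, 0.007]
ft_force: [1.7, 0.5, -0.1]
gripper_width: 0.497
```

```bash
python3 go.py 0 -220 130 -90; python3 - <<'E'
from h import *
t=vision.grab_frame("top");s=vision.grab_frame("side")
cv2.imwrite("pics/t10.png",t);cv2.imwrite("pics/s10.png",s)
a=cv2.resize(t[200:300,230:330],(400,400),interpolation=cv2.INTER_CUBIC)
b=cv2.resize(s[240:365,230:355],(400,400),interpolation=cv2.INTER_CUBIC)
cv2.imwrite("pics/f10.png",np.hstack([a,b]))
E
```

```text
turn [ 0.015 -0.003  0.002] shift mm (tool) [-19.3  -6.3  19.7] F [ 1.7  0.5 -0.1] g 0.497 t 17.25 j [ 0.09  0.26 -0.26  0.   -1.07  0.02]
tcp in station [  -6.  -239.2  149.8]
```

```bash
python3 - <<'E'
from h import *
for n in("top","side"):
    a=cv2.imread(f"pics/{n}0.png").astype(int);b=cv2.imread(f"pics/{n[0]}10.png").astype(int)
    B=(215,290,245,312) if n=="top" else (265,350,245,345)
    d=np.abs(a-b).sum(2)[B[0]:B[1],B[2]:B[3]]>90
    print(n);[print("".join(".#"[int(v)] for v in r[::2])) for r in d[::4]]
E
```

```text
top
##...................#....####.##.
##..#.#.##.#####.##.#.########.##.
###.###.#############.#######...#.
####.##.####..######.######.#...#.
#######..##########...#######...#.
##.#########.#################..#.
######..###########...##.####...#.
###################.#########..##.
#####.#############.#########..##.
#############.#####.##########.##.
###################..#.#######..#.
##....#############.##########..#.
####.###############.###.#####.##.
###########.#######.########.#.##.
##########.........#########.#..#.
##..#...#..########..###.#####..#.
#..########............##.####..#.
############..#.............##..#.
...........#..........###########.
side
##.##...#.....####.................####...#...####
###.#...####....#.........................#######.
.#..#.##########......####........................
...##...######.######..#....###...................
##....#######.##..#.#######...#.###...............
##...#######........#..#..######...#####..........
....##########..............#..######...#.........
.###......#########...........#..##########.......
...#............########.........#######.#.#...#..
#..#................##########..#########...######
............###...#.....################...###..#.
#..........#########...#....###########......##.##
..........#.#...##########.###...#####........#.#.
........###.######..##########..##.......#..#..#.#
.......#########.#######.#########........#.#.#...
........#############.######..#.#.......#.#......#
..............###########..#####.......#....#.#.#.
....................###########........##..#...#.#
........................######......#.......#####.
............................#.....#.........##...#
......................................#.#.#.#.##.#
............................................###.##
```

Call:
{"api": "move_arm", "payload": {"increments": [[[0,0,0],[0,0,-45],0.5],[[0,0,0],[0,20,-45],0.5],[[0,0,0],[20,30,-45],0.5],[[0,0,0],[35,30,0],0.5],[[0,0,0],[40,25,0],0.5],[[0,0,0],[40,25,0],0.5],[[0,0,0],[40,20,0],0.5],[[0,0,0],[0,0,0],0.5]]}}

```text
clock: 18.15
position: [0.4391, -0.3394, 0.2894]
eef_rot: [0.748, -0.664, 0.002, 0.001]
ft_force: [0.2, 0.4, -0.2]
gripper_width: 0.499
```

```bash
python3 - <<'E'
from h import *
t=vision.grab_frame("top");s=vision.grab_frame("side")
cv2.imwrite("pics/t11.png",t);cv2.imwrite("pics/s11.png",s)
a=cv2.resize(t[205:285,235:315],(400,400),interpolation=cv2.INTER_CUBIC)
b=cv2.resize(s[250:350,240:340],(400,400),interpolation=cv2.INTER_CUBIC)
cv2.imwrite("pics/f11.png",np.vstack([np.hstack([a,b]),cv2.resize(t[60:280],(800,200))[:, :]]))
E
```

```text
(no output)
```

View pics/f11.png

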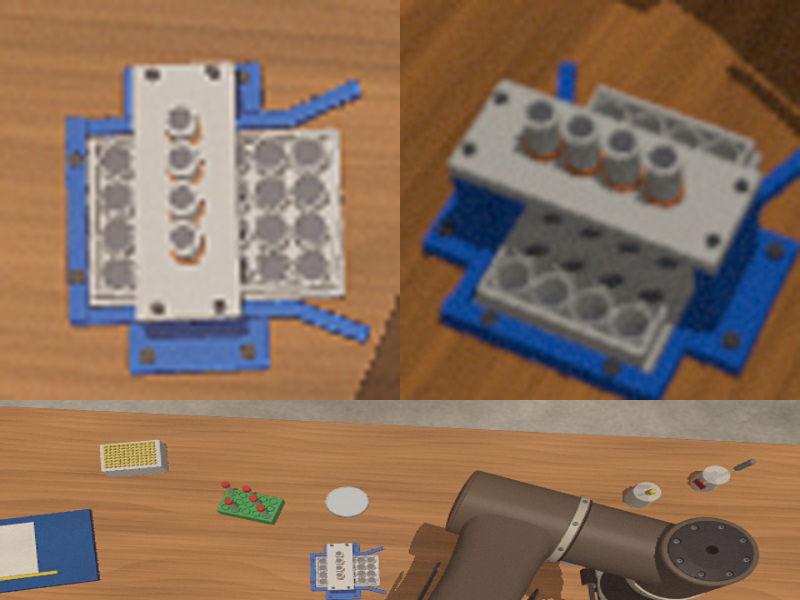

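Final pictures: the plate's front edge lies against the stop (top crop x≈87), square in the channel. All four columns hang upright. One numeric check of the plate and the bystanders before handing in.

```bash
python3 - <<'E'
from fit import *
from det import inst
f=lambda a:(np.array(a,float)+.5)/5-.5+[235,205]
q,r=fit("top",PL[1:3],f([(340,131),(345,297)]),[.545,.085,.11]);print("plate",inst(q),"home y=-9.6",r.tolist())
a=cv2.imread("pics/side0.png",0);b=cv2.imread("pics/s11.png",0)
t0=cv2.imread("pics/top0.png",0);t1=cv2.imread("pics/t11.png",0)
def sh(a,b,u0,u1,v0,v1):
    r=cv2.matchTemplate(b[v0-8:v1+8,u0-8:u1+8],a[v0:v1,u0:u1],cv2.TM_CCOEFF_NORMED);_,m,_,l=cv2.minMaxLoc(r);return (l[0]-8,l[1]-8),round(m,3)
print("bottle",sh(a,b,350,388,85,168),"beaker",sh(a,b,308,344,400,444),"dish",sh(t0,t1,258,297,153,190),"tubes",sh(t0,t1,172,230,147,198),"cols",sh(t0,t1,262,283,222,262))
E
```

```text
plate (array([-0.6, -9.8]), np.float64(-0.22)) home y=-9.6 [[0.0, 0.1], [-0.0, -0.1]]
bottle ((0, 0), 0.986) beaker ((0, 0), 0.991) dish ((0, 0), 0.997) tubes ((0, 0), 0.987) cols ((0, 0), 0.996)
```

```bash
python3 -c "
from plant import bot
print(bot.finish_job())"
```

```text
the job is handed in; nothing more can be done
None
```

The plate is home against the blue end stop, the hand is well clear, and the job was handed in with about 18 s of the 67 s used. I squared the plate with a two-finger push on its side, then pushed its rear edge straight in until it stalled against the stop at about 17 N.

**Last checks:**
- **Plate:** the top camera puts its centre at x = −0.6 mm and y = −9.8 mm of the station, turned −0.2°. Home is y = −9.6 mm.
- **Columns and bystanders:** all four columns hang as before. The tube rack, dish, beaker and wash bottle show no shift in the before/after pictures.

**What disagreed:**
- **Fingertip position:** the fingertips are about 25 mm behind the reported TCP, not 8 mm ahead of it as stated. My first side pass therefore went over the plate without touching it. Probing for the true height pressed the fingertips on the bench. The wrist readings there, taken after each step, stayed under about 5 N.
- **Stop position:** the arm reached the stop about 3 mm further in than my first top-camera fit of the station predicted. The side-camera fit had put the station about 3 mm further along too.

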